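Change the barber's trays over from haircut to shave

TASK

Change this barber's station over from a haircut to a shave. First push the open tray with the comb in it fully home with your fingertips; then hook a fingertip behind the front lip of the tray on which the shaving brush stands and draw that tray out along its rails, all the way to its stop. Pinch and lift nothing, do not touch the brush, which must stay standing on its tray, and leave the razor's tray and everything else where they are.

Things in the scene. Friction and masses are not known exactly. Their poses are not given: they have to be found in the camera images.
- comb_lip (a point): Upright steel lip across the front of the comb tray, 112 mm wide, rolled top edge 8 mm thick. Point: middle of its top edge, 42 mm above the worktop; below the roll its back face is 2.5 mm behind this point, its flat front face 5.5 mm ahead of it. x: level along the rails, front to back (pushed shut along x, drawn out along -x), y along the lip, z up. The comb lies in it; it starts open.
- comb_tray (a joint): Joint of this tray along its rails, in m: 0 = fully home against its back stop, 0.100 = fully drawn out against its front stop. It slides stiffly with about 2 to 3 N of friction and stays where it is left; both stops are hard. The tray floor's upper side is 13 mm above the worktop, so 29 mm of lip can be hooked; the first 45 mm of floor behind the lip are empty.
- comb_stand: Low dark wooden stand with two aluminium rails, 240 x 140 mm, fixed; a shelf 68 mm high covers its rear 104 mm, the front is open above. Origin: centre of its underside; x front to back along the rails. Carries the comb tray, 112 x 200 mm, side walls up to 27 mm above the worktop. The three stands are side by side in any order. A fixed amber bottle, 180 mm high in all, stands on its shelf.
- shave_lip (a point): Upright steel lip across the front of the shave tray, 112 mm wide, rolled top edge 8 mm thick. Point: middle of its top edge, 42 mm above the worktop; below the roll its back face is 2.5 mm behind this point, its flat front face 5.5 mm ahead of it. x: level along the rails, front to back (pushed shut along x, drawn out along -x), y along the lip, z up. The brush stands in it; it starts shut or nearly so.
- shave_tray (a joint): Joint of this tray along its rails, in m: 0 = fully home against its back stop, 0.100 = fully drawn out against its front stop. It slides stiffly with about 2 to 3 N of friction and stays where it is left; both stops are hard. The tray floor's upper side is 13 mm above the worktop, so 29 mm of lip can be hooked; the first 45 mm of floor behind the lip are empty.
- shave_stand: Low dark wooden stand with two aluminium rails, 240 x 140 mm, fixed; a shelf 68 mm high covers its rear 104 mm, the front is open above. Origin: centre of its underside; x front to back along the rails. Carries the shave tray, 112 x 200 mm, side walls up to 27 mm above the worktop. The three stands are side by side in any order.
- razor_lip (a point): Upright steel lip across the front of the razor tray, 112 mm wide, rolled top edge 8 mm thick. Point: middle of its top edge, 42 mm above the worktop; below the roll its back face is 2.5 mm behind this point, its flat front face 5.5 mm ahead of it. x: level along the rails, front to back (pushed shut along x, drawn out along -x), y along the lip, z up. The razor lies in it; leave it alone.
- razor_tray (a joint): Joint of this tray along its rails, in m: 0 = fully home against its back stop, 0.100 = fully drawn out against its front stop. It slides stiffly with about 2 to 3 N of friction and stays where it is left; both stops are hard.
- razor_stand: Low dark wooden stand with two aluminium rails, 240 x 140 mm, fixed; a shelf 68 mm high covers its rear 104 mm, the front is open above. Origin: centre of its underside; x front to back along the rails. Carries the razor tray, 112 x 200 mm, side walls up to 27 mm above the worktop. The three stands are side by side in any order. A fixed flat tin stands on its shelf.
- brush_center (a point): Shaving brush standing upright, loose, on the shave tray, wooden handle below and pale bristles above, 34 mm across, 70 mm tall, its foot on the tray floor about 80 to 105 mm behind the lip. Point: its centre, half-way up, on its axis; z along the axis.
- comb_center (a point): Black comb, 100 x 26 x 5 mm, lying lengthwise, loose, in the comb tray at least 45 mm behind the lip. Point: its centre.
- razor_center (a point): Closed razor, 110 x 18 x 10 mm, dark wood, lying lengthwise in the third tray. Point: its centre.
- clippers_center (a point): Black hair clippers, 160 x 46 x 34 mm, lying on the worktop at the left. Point: centre.
- lather_mug_mid (a point): White mug, 84 mm across, 75 mm tall, on the worktop at the right. Point: half-way up.
- hairbrush_grip (a point): Wooden brush lying on the worktop at the left. Point: on its handle.
- talc_mid (a point): White plastic tin, 60 mm across, 120 mm tall, on the worktop at the right. Point: half-way up.
- brush: The same shaving brush; origin at the centre of its foot.
Mind the look-alikes: they are no part of the job. There is more than one size of the part that bears comb_center; the job needs the middle-sized.

How it is judged:
By the outcome, as a careful person would: the job done as asked, in the order asked, and still so for the second after the job is handed in, with the robot touching nothing.
It also fails if it takes over 48 s, if anything falls off the work surface, if the arm or the gripper's body presses on something with over 40 N, if the wrist force passes 120 N, or if a joint passes its speed limit or range.

ROBOT

A 7-joint arm with a two-finger parallel gripper is mounted at the origin on the work surface. World frame = base frame: x ahead of the robot, y to its left, z up, the work surface at z = 0. Lengths are in mm, angles in degrees, forces in N, time in s.
With the tool pointing down it reaches from about 400 to 750 mm from the base axis. Payload 19.5 kg.
Tool frame: the origin (TCP) lies midway between the tips of the shut fingers; the grasp point (between the pads) lies 19 mm behind it; x points along the fingers, y is the direction in which the jaws open and shut, and the axes are right-handed (so a half turn about x gives the same grasp; the last joint's range is limited). The gripper opens to 85 mm and grips with 20 to 120 N. Pads are 22 mm wide; open, the fingers measure 114 mm over their backs; the gripper's body (76 mm by 85 mm) begins 54 mm behind the grasp point. The pads swing forward as they close: fully open they stand 13 mm farther back than shut.
Start: joints at [-65.816, 40.479, -1.581, 85.061, 1.261, 54.483, -4.326], TCP at [257.21, 514.235, 231.268] pointing down, gripper open.
Joint ranges: [-155.06, 155.06], [-18.47, 123.98], [-90, 86.84], [0, 140.48], [-83.41, 263.41], [0, 116], [-161.91, 161.91]. Speed limits (degrees/s): [108.29, 108.29, 147.25, 147.25, 172.46, 172.46, 172.46].

INTERFACE

Orientations are given as [roll, pitch, yaw] about the fixed x, y, z axes, in that order (R = Rz(yaw) Ry(pitch) Rx(roll)).
In Python, from workcell import robot gives the robot as it stands. The module is installed in compiled form; this text tells all that it offers.
- The arm moves only by the tool move_arm, never from a script. Its argument "commands" is a list of rows, each a list of 7 numbers: the shift along the world's x, y, z in m, then the turn, a rotation vector about the world's x, y, z in degrees, then the closure in counts, from 0 (fully open) to 255 (shut). In form: [[x, y, z, ax, ay, az, grip], ...]. A call has 1 to 12 rows; each row shifts and turns the commanded pose from where the row before left it; what a row does not reach is not made up. A row lasts 1/10 s, in which the tool goes at most 50 mm and 8.59 degrees, less where a joint would pass 70% of its speed; a pose out of reach is approached as far as the arm can. A call is refused whole if a number of a shift passes 0.05 or a number of a turn 8.59, either way. A call with a gripper value outside its range is refused whole. The fingers move at their own pace and stop on an object; "newtons" is the grip in N (left out, the last holds). Time passes only in rows, so rows that do not move let the fingers close. It gives the time, the measured TCP pose, the force and the opening at its end, in the units of the state.
- robot.get_obs(): the state, without advancing time (a new reading comes with each control period).
- robot.camera(name): name is "scene" or "top" or "wrist"; returns (picture, depth): 480x640x3 uint8, red, green, blue; 480x640 float32, mm along the optical axis (not along the pixel's ray), 0 where there is no reading.
- robot.calibration(name): a dict with "intrinsics" (3x3 intrinsics, pixels), "R" (3x3) and "t" (3): a world point X has camera coordinates R X + t. Camera axes: x right, y down, z forward; pixel columns grow to the right and rows downward; lengths in mm; the calibration is good to about 2 mm. The wrist camera is an equidistant fisheye: a pixel r from the principal point sees the ray r / f radians off the axis. A picture is of the moment at which its call begins: read the wrist's pose just before it. calibration takes no time and is no camera call; for the wrist camera it gives the pose at the moment of the call.
- robot.sign_off(): hands the job in, once; it reports no verdict.
Trained networks look in the newest picture that a camera, given by its name, has taken for a name from the list of things; names that differ only in an ending like _2 or _b are one class to them, and where a whole thing is asked for, a point or a joint stands for the part that bears it (a point fixed in the world has none). Each returns a list of dicts, best first, with "p" (0 to 1); they miss things now and then, are a little off and sometimes report something else, mostly with a low value. They report only what shows in the picture. A call takes as long as a camera call. They do not tell look-alikes from the thing itself.
- robot.find_in(camera, name): "location" ([column, row] in pixels, amid what is visible of it).
The state is a dict: "time": time; "joint_positions": joint angles; "joint_velocities": joint speeds; "joint_efforts": joint torques, N m; "ee_pos": TCP position; "tcp_rot": TCP orientation; "force": force on the tool from outside, world axes, zero at the start; "wrist_torque": the same for the moment, N m; "gripper_width": finger opening in mm.
Only numpy, scipy, OpenCV 4.12 (cv2) and the standard library are available. Lean on these libraries where they do the work, as an engineer would, in place of code of your own. Each camera call takes 0.05 s, during which the arm holds its last target. There are 200 camera calls.

## Working session

There is one attempt and no reset: what is moved stays moved. The work goes in short steps, Python scripts to look and compute and a tool call to move; the robot and the scene stay as the last step left them, time stands still between calls to the robot, and variables do not carry over. Pictures are saved under pics/ and viewed, about 8 in all and at most 12, crops included, and the job is handed in when it is done.

Besides the shell and the picture viewer there is one more tool, called after "Call:" by a JSON object that holds its "name" and its "arguments", one argument or row to a line. move_arm: Moves the arm, as the interface text tells. Its arguments: {"type":"object","properties":{"commands":{"type":"array","items":{"type":"array","items":{"type":"number"}}},"newtons":{"type":"number"}},"required":["commands"]}

```bash
mkdir -p pics; cat > h.py <<'E'
import numpy as np, cv2
from workcell import robot
def shot(cam,name=None):
    c=robot.calibration(cam); p,d=robot.camera(cam)
    if name: cv2.imwrite(f'pics/{name}.png',p[:,:,::-1])
    np.savez(f'pics/{cam}.npz',p=p,d=d,K=c['intrinsics'],R=c['R'],t=c['t'])
    return p,d,c
def world(c,d,u,v,z=None):
    K=np.array(c['intrinsics']);R=np.array(c['R']);t=np.array(c['t'])
    zz=d[int(round(v)),int(round(u))]
    X=np.array([(u-K[0,2])/K[0,0],(v-K[1,2])/K[1,1],1])*zz
    return R.T@(X-t)
E
python3 - <<'E'
from h import *
for cam in ['top','scene']:
    p,d,c=shot(cam,cam)
    for n in ['comb_lip','shave_lip','razor_lip','comb_center','brush_center','razor_center','comb_tray','shave_tray'] if cam=='top' else ['comb_center','brush_center']:
        for r in robot.find_in(cam,n)[:4]:
            u,v=r['location']; print(cam,n,round(r['p'],2),np.round([u,v]),np.round(world(c,d,u,v)))
o=robot.get_obs();print(o['time'],o['ee_pos'],o['tcp_rot'],o['force'])
E
```

```text
top comb_lip 0.68 [230. 232.] [639. 211.  14.]
top comb_lip 0.52 [236. 195.] [726. 202.  17.]
top shave_lip 0.89 [319. 227.] [656.   5.  12.]
top razor_lip 0.59 [401. 212.] [ 700. -189.   10.]
top comb_center 0.62 [187. 338.] [393. 298.   8.]
top comb_center 0.57 [242. 209.] [693. 186.  16.]
top comb_center 0.46 [260. 304.] [475. 137.  -3.]
top comb_center 0.17 [322. 223.] [667.  -1.  11.]
top brush_center 0.59 [332. 211.] [684. -21.  76.]
top razor_center 0.83 [409. 198.] [ 730. -203.   22.]
top comb_tray 0.57 [230. 232.] [640. 211.  14.]
top shave_tray 0.56 [321. 226.] [661.  -0.  13.]
scene comb_center 0.72 [394. 279.] [673. 183.  12.]
scene comb_center 0.65 [424. 187.] [394. 299.   8.]
scene comb_center 0.55 [364. 215.] [480. 136.   4.]
scene brush_center 0.87 [302. 278.] [708. -20.  77.]
scene brush_center 0.71 [315. 264.] [631.  12.  12.]
0.6 [257.22587195 514.21164879 231.2488021 ] [-71.72350462  89.99065874 -98.29883783] [ 0.98095039 -0.05814447 -0.3967868 ]
```

View pics/top.png

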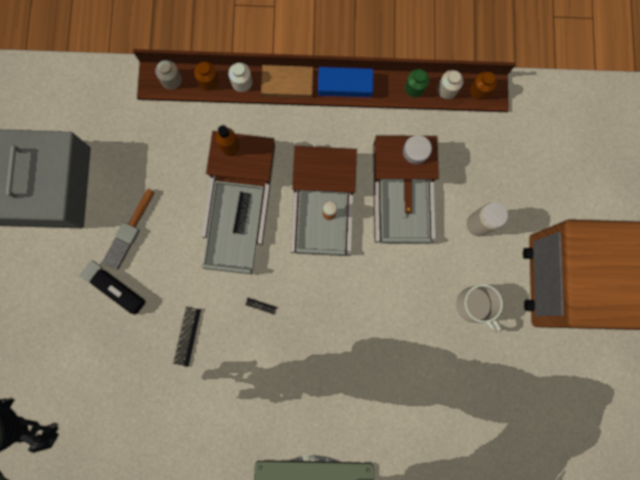

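View pics/scene.png

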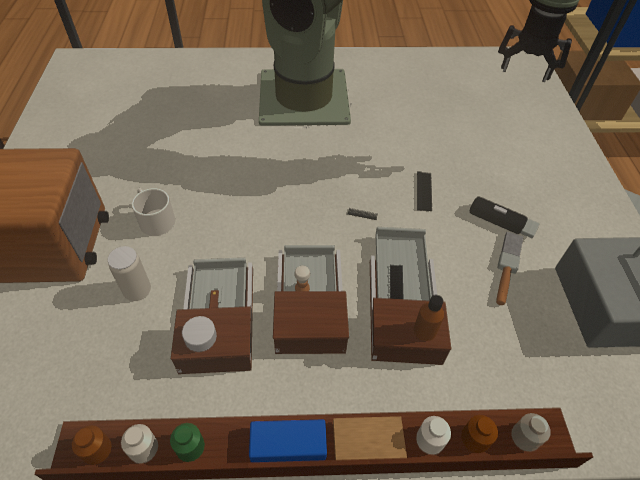

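The left stand (top view) holds the open comb tray: lip about (230,270), comb (242,212). The middle one is the shave tray: lip (322,252), brush (330,210). The right one is the razor tray. There are look-alike combs on the worktop at (187,337) and (261,305). Next I measure the lips and stand directions from depth.

```bash
python3 - <<'E'
from h import *
def cloud(cam):
    f=np.load(f'pics/{cam}.npz');K,R,t,d,p=f['K'],f['R'],f['t'],f['d'],f['p']
    v,u=np.mgrid[:480,:640]; X=np.stack([(u-K[0,2])/K[0,0]*d,(v-K[1,2])/K[1,1]*d,d],-1)
    W=(X-t)@R
    return W[d>0]
for cam in ['top','scene']:
    W=cloud(cam)
    for n,(y0,y1) in dict(comb=(110,310),shave=(-90,90),razor=(-290,-110)).items():
        s=(W[:,1]>y0)&(W[:,1]<y1)
        sh=W[s&(W[:,2]>62)&(W[:,2]<74)&(W[:,0]>700)&(W[:,0]<950)]
        rect=cv2.minAreaRect(sh[:,:2].astype(np.float32))
        lip=W[s&(W[:,2]>34)&(W[:,2]<48)&(W[:,0]<680)&(W[:,0]>500)]
        print(cam,n,'shelf',[np.round(r,1) for r in rect],len(lip))
        if len(lip)>5:
            lr=cv2.minAreaRect(lip[:,:2].astype(np.float32)); print('  lip',[np.round(r,1) for r in lr],lip.mean(0).round(1),lip.min(0).round(),lip.max(0).round())
E
python3 - <<'E'
import cv2
a=cv2.imread('pics/top.png')[120:280,190:450]
cv2.imwrite('pics/crop.png',cv2.resize(a,None,fx=3,fy=3,interpolation=cv2.INTER_CUBIC))
E
```

```text
top comb shelf [array([807.6, 190.9]), array([144.6, 105.1]), np.float64(84.9)] 213
  lip [array([553.5, 212.9]), array([111.2,  19.1]), np.float64(80.7)] [551.9 213.1  41.3] [543. 158.  34.] [572. 269.  48.]
top shave shelf [array([770.1,  -1.6]), array([143.9, 132.7]), np.float64(89.0)] 214
  lip [array([624.3,   0.8]), array([110. ,  63.3]), np.float64(89.1)] [597.6   1.5  41.2] [592. -55.  34.] [655.  56.  48.]
top razor shelf [array([ 817.2, -189.2]), array([104.2, 144.7]), np.float64(2.0)] 216
  lip [array([ 630.5, -195.2]), array([ 10.3, 111.5]), np.float64(1.4)] [ 629.7 -191.3   40.8] [ 624. -251.   34.] [ 635. -139.   48.]
scene comb shelf [array([809.8, 188.3]), array([144.9, 105.9]), np.float64(85.0)] 186
  lip [array([554.6, 211.2]), array([110.2,  12.9]), np.float64(85.6)] [556.3 210.3  39.9] [547. 156.  34.] [564. 266.  46.]
scene shave shelf [array([769.6,  -4.2]), array([144.1, 138.9]), np.float64(89.1)] 212
  lip [array([601.2,  -1. ]), array([111.3,  11.4]), np.float64(88.9)] [601.6  -1.7  40.2] [594. -57.  34.] [606.  55.  46.]
scene razor shelf [array([ 819. , -192.4]), array([107.1, 144.3]), np.float64(1.1)] 228
  lip [array([ 632.5, -197.1]), array([ 14. , 111.8]), np.float64(0.9)] [ 633.8 -197.2   40.3] [ 625. -253.   34.] [ 640. -141.   46.]
```

View pics/crop.png

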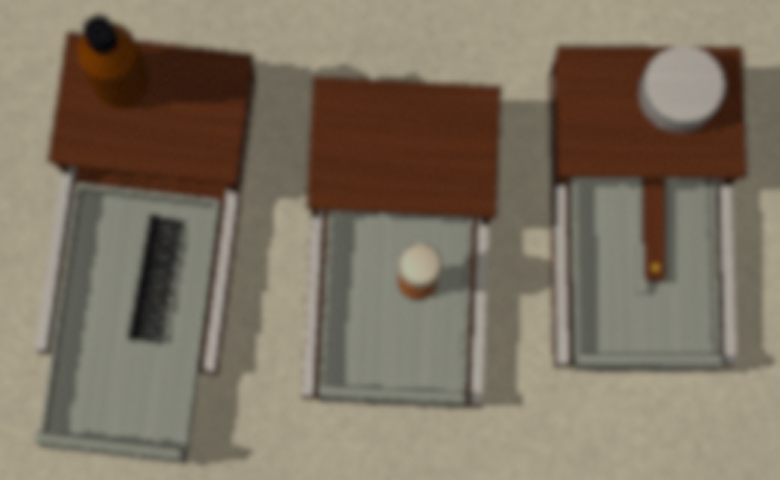

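The crop confirms it: the left tray, with the comb and the amber bottle behind it, has its lip at about (554,212). The middle tray, with the brush, has its lip at about (600,0). The right tray is the razor's. Now I work out the tool turn.

```bash
python3 - <<'E'
from h import *
from scipy.spatial.transform import Rotation as Ro
o=robot.get_obs();R=Ro.from_euler('xyz',o['tcp_rot'],degrees=True).as_matrix();print(R.round(3))
a=np.degrees(np.arctan2(R[1,1],R[0,1]));print('jaw angle',a,'turn to 85:',(85-a+90)%180-90, o['gripper_width'])
E
```

```text
[[-0.     0.447  0.894]
 [-0.     0.894 -0.447]
 [-1.    -0.     0.   ]]
jaw angle 63.42466656739416 turn to 85: 21.575333432605845 85.24677296814573
```

Call:
{"name": "move_arm", "arguments": {
  "commands": [
    [0.031,-0.037,-0.008,0,0,2.7,255],
    [0.031,-0.037,-0.008,0,0,2.7,255],
    [0.031,-0.037,-0.008,0,0,2.7,255],
    [0.031,-0.037,-0.008,0,0,2.7,255],
    [0.031,-0.037,-0.008,0,0,2.7,255],
    [0.031,-0.037,-0.008,0,0,2.7,255],
    [0.031,-0.037,-0.008,0,0,2.7,255],
    [0.031,-0.037,-0.008,0,0,2.7,255],
    [0,0,0,0,0,0,255],
    [0,0,0,0,0,0,255]
  ]
}}

```text
time: 1.6
ee_pos: [505.6, 217.4, 167.0]
tcp_rot: [-166.1, 90.0, -171.2]
force: [-0.3, 0.1, -0.2]
gripper_width: -0.0
```

Call:
{"name": "move_arm", "arguments": {
  "commands": [
    [0,0,-0.035,0,0,0,255],
    [0,0,-0.035,0,0,0,255],
    [0,0,-0.035,0,0,0,255],
    [0,0,-0.025,0,0,0,255],
    [0,0,-0.013,0,0,0,255],
    [0,-0.001,0,0,0,0,255],
    [0.01,-0.001,0,0,0,0,255],
    [0.01,-0.001,0,0,0,0,255],
    [0.005,0,0,0,0,0,255],
    [0.005,-0.001,0,0,0,0,255],
    [0.005,0,0,0,0,0,255],
    [0,0,0,0,0,0,255]
  ]
}}

```text
time: 2.8
ee_pos: [540.6, 214.2, 24.5]
tcp_rot: [12.7, 90.0, 7.8]
force: [-0.1, -0.2, 0.1]
gripper_width: 0.1
```

Call:
{"name": "move_arm", "arguments": {
  "commands": [
    [0.005,-0.0004,0,0,0,0,255],
    [0.005,-0.0004,0,0,0,0,255],
    [0.006,-0.0005,0,0,0,0,255],
    [0.006,-0.0005,0,0,0,0,255],
    [0.006,-0.0005,0,0,0,0,255],
    [0.006,-0.0005,0,0,0,0,255]
  ]
}}

```text
time: 3.4
ee_pos: [574.7, 211.4, 24.3]
tcp_rot: [-105.0, 90.0, -110.0]
force: [-3.0, 0.3, 2.1]
gripper_width: 0.3
```

```bash
python3 - <<'E'
from h import *
p,d,c=shot('top','push')
a=p[120:300,190:450,::-1]
cv2.imwrite('pics/push.png',cv2.resize(a,None,fx=3,fy=3,interpolation=cv2.INTER_CUBIC))
o=robot.get_obs();print(o['ee_pos'],o['force'])
E
```

```text
[575.6470705  211.03898118  24.23793791] [-0.42732064 -0.01871667  0.18058903]
```

View pics/push.png

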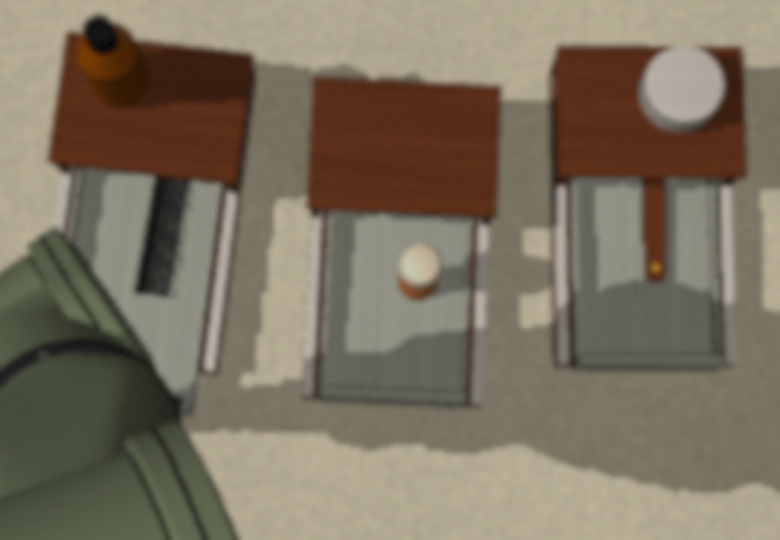

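The comb tray is sliding in smoothly (about -3 N). I keep pushing until I reach the stop.

Call:
{"name": "move_arm", "arguments": {
  "commands": [
    [0.006,-0.0005,0,0,0,0,255],
    [0.006,-0.0005,0,0,0,0,255],
    [0.006,-0.0005,0,0,0,0,255],
    [0.006,-0.0005,0,0,0,0,255],
    [0.004,-0.0004,0,0,0,0,255],
    [0.002,-0.0002,0,0,0,0,255]
  ]
}}

```text
time: 4.05
ee_pos: [604.6, 208.7, 24.2]
tcp_rot: [-60.5, 90.0, -65.5]
force: [-2.2, -0.6, 0.1]
gripper_width: 0.2
```

Call:
{"name": "move_arm", "arguments": {
  "commands": [
    [0.002,-0.0002,0,0,0,0,255],
    [0.002,-0.0002,0,0,0,0,255]
  ]
}}

```text
time: 4.25
ee_pos: [608.2, 208.5, 24.3]
tcp_rot: [-142.1, 90.0, -147.1]
force: [-1.9, -1.3, -0.7]
gripper_width: 0.1
```

Call:
{"name": "move_arm", "arguments": {
  "commands": [
    [0.002,-0.0002,0,0,0,0,255],
    [0.001,0,0,0,0,0,255]
  ]
}}

```text
time: 4.45
ee_pos: [610.3, 208.3, 24.2]
tcp_rot: [-162.9, 89.9, -167.9]
force: [-14.4, -1.5, 7.7]
gripper_width: -0.1
```

Call:
{"name": "move_arm", "arguments": {
  "commands": [
    [0.001,0,0,0,0,0,255],
    [0,0,0,0,0,0,255]
  ]
}}

```text
time: 4.65
ee_pos: [610.3, 208.3, 24.2]
tcp_rot: [-162.4, 89.7, -167.4]
force: [-17.8, -2.2, 9.3]
gripper_width: 0.0
```

Comb tray is home: hard stop at x=610.3, and the force rose to 18 N with no further motion. I back off and go above the shave lip.

Call:
{"name": "move_arm", "arguments": {
  "commands": [
    [-0.01,0.001,0,0,0,0,255],
    [-0.025,0.002,0,0,0,0,255],
    [0,0,0.04,0,0,0,255],
    [0,0,0.04,0,0,0,255],
    [0,0,0.035,0,0,0,255],
    [0.005,-0.04,0,0,0,1,255],
    [0.01,-0.045,0,0,0,1,255],
    [0.01,-0.045,0,0,0,1,255],
    [0.01,-0.045,0,0,0,1,255],
    [0.01,-0.036,0,0,0,0,255],
    [0,0,0,0,0,0,255]
  ]
}}

```text
time: 5.75
ee_pos: [623.4, -5.9, 139.3]
tcp_rot: [-61.9, 89.8, -63.2]
force: [1.1, 1.0, -1.1]
gripper_width: 0.2
```

```bash
python3 - <<'E'
from h import *
p,d,c=shot('wrist','wrist1')
p2,d2,c2=shot('scene','s2')
a=p2[200:380,150:470,::-1]
s=cv2.resize(a,(640,360),interpolation=cv2.INTER_CUBIC)
cv2.imwrite('pics/both.png',np.vstack([s[:,:], cv2.resize(p[:,:,::-1],(640,480))[240:480]]))
print(robot.get_obs()['ee_pos'])
# lips from scene depth
K,R,t=map(np.array,(c2['intrinsics'],c2['R'],c2['t']))
v,u=np.mgrid[:480,:640];W=(np.stack([(u-K[0,2])/K[0,0]*d2,(v-K[1,2])/K[1,1]*d2,d2],-1)-t)@R;W=W[d2>0]
for n,y0,y1,x0,x1 in(('comb',110,310,590,660),('shave',-90,90,570,640)):
    l=W[(W[:,1]>y0)&(W[:,1]<y1)&(W[:,0]>x0)&(W[:,0]<x1)&(W[:,2]>34)&(W[:,2]<46)]
    if len(l)>5: print(n,len(l),[np.round(r,1) for r in cv2.minAreaRect(l[:,:2].astype(np.float32))])
# wrist depth range
print(c['intrinsics'],np.array(c['t']).round(1))
E
```

```text
[ 6.22540223e+02 -5.20142030e-02  1.39388493e+02]
comb 211 [array([626.2, 204.4]), array([112.6,  13.3]), np.float64(84.7)]
shave 213 [array([600.9,  -1.1]), array([111.3,  11.4]), np.float64(88.5)]
[[371.64829954   0.         323.70812325]
 [  0.         371.64829954 239.42664059]
 [  0.           0.           1.        ]] [  -8.6 -601.2   89.4]
```

View pics/both.png

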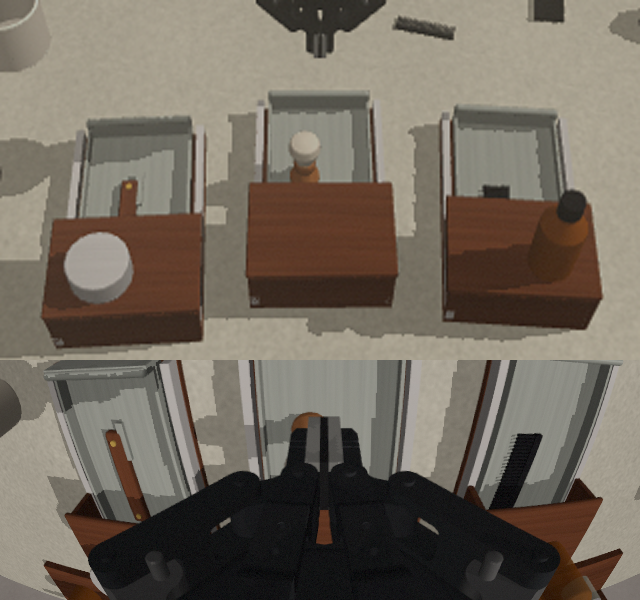

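View pics/wrist1.png

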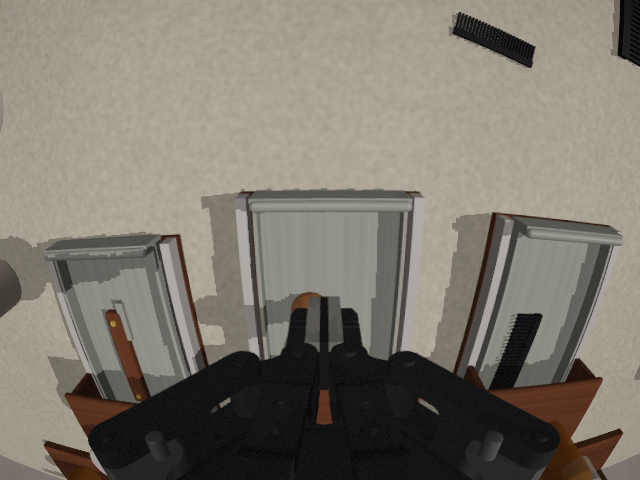

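The wrist view shows the lip at (331,204) and the brush well behind the fingers at (308,300). The comb tray is closed. I descend behind the lip to z of about 19.

Call:
{"name": "move_arm", "arguments": {
  "commands": [
    [0,0,-0.035,0,0,0,255],
    [0,0,-0.035,0,0,0,255],
    [0,0,-0.02,0,0,0,255],
    [0,0,-0.01,0,0,0,255],
    [0,0,0,0,0,0,255]
  ]
}}

```text
time: 6.35
ee_pos: [621.9, 1.3, 38.7]
tcp_rot: [165.9, 89.9, 165.0]
force: [-0.5, 0.3, 0.3]
gripper_width: 0.1
```

Call:
{"name": "move_arm", "arguments": {
  "commands": [
    [0,0,-0.008,0,0,0,255],
    [0,0,-0.008,0,0,0,255],
    [0,0,-0.004,0,0,0,255],
    [0,0,0,0,0,0,255]
  ]
}}

```text
time: 6.75
ee_pos: [622.0, 0.2, 18.9]
tcp_rot: [-166.9, 90.0, -167.9]
force: [-1.1, 0.3, 0.7]
gripper_width: -0.0
```

Call:
{"name": "move_arm", "arguments": {
  "commands": [
    [-0.003,0,0,0,0,0,255],
    [-0.003,0,0,0,0,0,255],
    [-0.003,0,0,0,0,0,255],
    [-0.003,0,0,0,0,0,255],
    [-0.003,0,0,0,0,0,255]
  ]
}}

```text
time: 7.25
ee_pos: [607.2, 0.3, 19.5]
tcp_rot: [7.3, 90.0, 6.3]
force: [2.2, 1.3, 1.9]
gripper_width: 0.4
```

Call:
{"name": "move_arm", "arguments": {
  "commands": [
    [-0.004,0,0,0,0,0,255],
    [-0.004,0,0,0,0,0,255],
    [-0.004,0,0,0,0,0,255],
    [-0.004,0.001,0,0,0,0,255],
    [-0.004,0,0,0,0,0,255],
    [-0.004,0,0,0,0,0,255],
    [-0.004,0,0,0,0,0,255],
    [-0.004,0,0,0,0,0,255],
    [-0.004,0,0,0,0,0,255],
    [-0.004,0,0,0,0,0,255]
  ]
}}

```text
time: 8.25
ee_pos: [566.9, 1.4, 19.3]
tcp_rot: [102.4, 90.0, 101.4]
force: [2.4, 1.1, -0.2]
gripper_width: -0.2
```

Call:
{"name": "move_arm", "arguments": {
  "commands": [
    [-0.004,0.001,0,0,0,0,255],
    [-0.004,0,0,0,0,0,255],
    [-0.004,0,0,0,0,0,255],
    [-0.004,0,0,0,0,0,255],
    [-0.004,0,0,0,0,0,255],
    [-0.004,0,0,0,0,0,255],
    [-0.003,0,0,0,0,0,255],
    [-0.002,0,0,0,0,0,255]
  ]
}}

```text
time: 9.05
ee_pos: [537.9, 2.4, 19.3]
tcp_rot: [127.8, 90.0, 126.8]
force: [2.1, 1.6, 0.3]
gripper_width: 0.0
```

Call:
{"name": "move_arm", "arguments": {
  "commands": [
    [-0.003,0,0,0,0,0,255],
    [-0.003,0,0,0,0,0,255],
    [-0.003,0,0,0,0,0,255],
    [-0.002,0,0,0,0,0,255],
    [-0.002,0,0,0,0,0,255]
  ]
}}

```text
time: 9.55
ee_pos: [525.1, 2.2, 19.3]
tcp_rot: [-36.9, 90.0, -37.9]
force: [2.8, 0.4, -0.1]
gripper_width: 0.0
```

Call:
{"name": "move_arm", "arguments": {
  "commands": [
    [-0.002,0,0,0,0,0,255],
    [-0.002,0,0,0,0,0,255]
  ]
}}

```text
time: 9.75
ee_pos: [521.1, 2.2, 19.3]
tcp_rot: [-68.3, 90.0, -69.3]
force: [2.2, 1.2, -0.3]
gripper_width: 0.5
```

Call:
{"name": "move_arm", "arguments": {
  "commands": [
    [-0.002,0,0,0,0,0,255],
    [-0.001,0,0,0,0,0,255]
  ]
}}

```text
time: 9.95
ee_pos: [518.0, 2.2, 19.3]
tcp_rot: [-115.8, 90.0, -116.8]
force: [1.4, 1.7, -0.2]
gripper_width: -0.3
```

Call:
{"name": "move_arm", "arguments": {
  "commands": [
    [-0.002,0,0,0,0,0,255],
    [-0.001,0,0,0,0,0,255]
  ]
}}

```text
time: 10.15
ee_pos: [516.2, 2.3, 19.4]
tcp_rot: [6.6, 89.9, 5.6]
force: [12.4, 0.1, -4.6]
gripper_width: -0.0
```

Call:
{"name": "move_arm", "arguments": {
  "commands": [
    [-0.001,0,0,0,0,0,255],
    [-0.001,0,0,0,0,0,255]
  ]
}}

```text
time: 10.35
ee_pos: [516.1, 2.4, 19.6]
tcp_rot: [8.8, 89.6, 7.8]
force: [23.0, -0.6, -11.0]
gripper_width: 0.1
```

Call:
{"name": "move_arm", "arguments": {
  "commands": [
    [-0.001,0,0,0,0,0,255],
    [-0.001,0,0,0,0,0,255]
  ]
}}

```text
time: 10.55
ee_pos: [515.9, 2.4, 19.8]
tcp_rot: [8.9, 89.4, 7.9]
force: [34.3, -3.0, -17.8]
gripper_width: 0.3
```

It is at its stop: 516, with force rising and no motion. I release slowly, lift straight up and back away.

Call:
{"name": "move_arm", "arguments": {
  "commands": [
    [0.003,0,0,0,0,0,255],
    [0.004,0,0,0,0,0,255],
    [0.003,0,0,0,0,0,255],
    [0,0,0.01,0,0,0,255],
    [0,0,0.03,0,0,0,255],
    [0,0,0.04,0,0,0,255],
    [0,0,0.04,0,0,0,255],
    [-0.04,0,0.02,0,0,0,255],
    [-0.04,0,0.02,0,0,0,255],
    [0,0,0,0,0,0,255]
  ]
}}

```text
time: 11.55
ee_pos: [437.6, 1.8, 181.9]
tcp_rot: [-89.9, 89.9, -90.9]
force: [1.5, -0.6, 0.8]
gripper_width: -0.2
```

```bash
python3 - <<'E'
from h import *
p2,d2,c2=shot('scene','s3')
cv2.imwrite('pics/fin.png',cv2.resize(p2[180:390,140:480,::-1],(780,482),interpolation=cv2.INTER_CUBIC))
o=robot.get_obs();print(o['ee_pos'],o['force'],o['time'])
K,R,t=map(np.array,(c2['intrinsics'],c2['R'],c2['t']))
v,u=np.mgrid[:480,:640];W=(np.stack([(u-K[0,2])/K[0,0]*d2,(v-K[1,2])/K[1,1]*d2,d2],-1)-t)@R;W=W[d2>0]
for n,y0,y1,x0,x1 in(('comb',110,310,590,660),('shave',-90,90,470,540),('razor',-290,-110,590,660),('brushtop',-50,30,540,680)):
    z=(34,46) if n!='brushtop' else (70,90)
    l=W[(W[:,1]>y0)&(W[:,1]<y1)&(W[:,0]>x0)&(W[:,0]<x1)&(W[:,2]>z[0])&(W[:,2]<z[1])]
    if len(l)>5: print(n,len(l),[np.round(r,1) for r in cv2.minAreaRect(l[:,:2].astype(np.float32))],l[:,2].max())
E
```

```text
[439.95468724   1.97112458 181.01974147] [ 0.34975059 -0.13172093 -0.34507509] 11.6
comb 218 [array([626.7, 204.3]), array([112.4,  12.7]), np.float64(85.5)] 45.88566443361077
shave 167 [array([503. ,   0.7]), array([110.3,  11. ]), np.float64(88.8)] 45.1952821730619
razor 222 [array([ 632.4, -197.1]), array([ 12.8, 112.1]), np.float64(2.4)] 45.36801326732466
brushtop 162 [array([596.7, -16.5]), array([30.4, 30.7]), np.float64(89.0)] 84.7400952471249
```

View pics/fin.png

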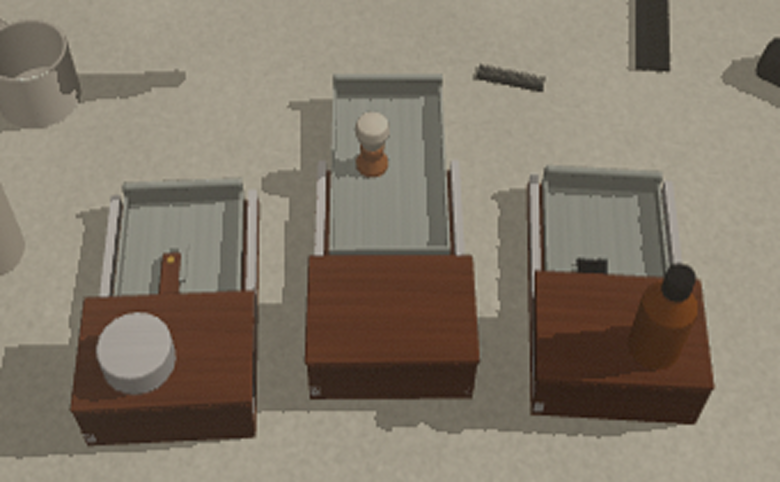

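```bash
python3 -c "
from workcell import robot
print(robot.sign_off())"
```

```text
the job is handed in; nothing more can be done
None
```

The station is changed over and handed in, at about 11.6 s of the 48 s allowed.

- **Comb tray:** I pushed it home with shut fingertips. At x=610.3 it stopped moving while the force rose to about 18 N.
- **Shave tray:** I hooked the shut fingertips behind its lip and drew it out. At x≈516 it stopped moving while the force rose to about 34 N. The lip travelled about 98 mm, consistent with the tray having started about 2 mm open.

**Last checks, after backing away:**
- The brush is still standing on its tray, with its top at about 84 mm.
- The comb lip is at x≈626 and did not move after the push.
- The razor lip is at x≈632, the same as at the start.
- The robot was touching nothing when I handed in.
- No check failed or disagreed.

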